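# Hang the rinsed lint screen to dry with the S-hook

### The job

Take the long S-hook off the low rail and, using only the hook, catch the lint screen that has a round hole in its handle and lift it out of the rack. Hang it with the S-hook on the tall drying rail, between the two black collars, and leave it hanging there free, with its swing died down. Do not touch the screen with the gripper, and leave the solid-handled screen, the short S-hook, the two bottles and the cup where they are.

Things in the scene. Friction and masses are not known exactly. Their poses are not given: they have to be found in the camera images.
- shook: The long S-hook: 6 mm steel wire bent flat in its own x-z plane, black grip tab on top, 135 mm high, 50 g, hanging loose on the low rail. Origin: underside of the top of the upper bow, the point that rests on a rail; z up, y across the flat (along the rail). Wire centre line (x,z) mm: (-15,-12) (0,3) (15,-12) (15,-46) (-16,-68) (-16,-85) (-9,-92) (10,-92) (18,-84).
- shook_tab (a point): Grip point in the middle of the tab of the long S-hook, 28 mm above its origin (22 mm above the top of the wire). The tab is 24 mm (x) by 10 mm (y), from 6 to 40 mm above the origin: pinch it along y. Its foot is a flat saddle 16 (x) by 18 (y) mm, 0 to 6 mm above the origin, that sits on the rail.
- shook_mouth (a point): Free tip of the upper bow of the long S-hook, at x = -15, z = -12 mm from its origin. The bow is 24 mm wide inside and open downward between this tip and the straight part at x = +15. To clear a 12 mm rail, raise the hook 17 to 25 mm, then shift it towards its own +x to come off, or towards its own -x to go on.
- shook_seat (a point): Middle of the lower bow of the long S-hook, on the wire centre line, 92 mm below its origin. The bow's tip lies 18 mm further to +x and points up; the lower bow with its tip is 14 mm high, so it passes level through a 25 mm hole moving to its own +x; then lift. A load hung here swings if moved or stopped briskly and takes seconds to calm.
- shook_short: The short S-hook, a bystander hanging on the same low rail 90 mm from the long one, either side: same shape and tab but its lower bow is only 70 mm below its origin. Origin and axes as for the long one.
- screen: The lint screen to hang: white plastic frame with dark wire mesh, 110 mm wide (y), 132 mm high (z), 6 mm thick (x), about 80 to 170 g, standing on edge loosely in one of the rack's two slots. Frame 92 mm high; above it a handle 44 mm wide (y) with a 25 mm round hole through it along x. Origin: middle of its lower edge.
- screen_hole (a point): Centre of the round hole, 112 mm above the screen's lower edge, 20 mm below its top.
- screen_plain: The other lint screen, a bystander standing in the other slot: same size and axes, but its handle is solid, without a hole.
- rack: Grey rack fixed to the table, base 170 (x) by 150 (y) mm; slots at x = -40 and +40 mm between upright guides at each end (46 to 64 mm out along y), tops 68 mm above the table. Screens stand 8 mm above the table with 1.5 to 3 mm play each way. Origin: middle of its underside; x across the screens' faces, y along them.
- hookrail: The low rail, fixed: 12 mm steel bar along its y, 220 mm long on two 12 mm end posts at y = +-110 mm, top of the bar 150 mm above the table, over a tray 110 mm wide (x), 250 mm long and 12 mm high. Origin on the table below the bar's middle. The S-hooks hang at y = +-45 mm with their +x along the rail's +x. Stands left or right of the rack.
- dryrail: The tall drying rail, fixed: 12 mm bar along its y, 240 mm long on 12 mm end posts at y = +-120 mm, top of the bar 250 mm above the table, two black collars (20 mm diameter, 8 mm wide) at y = +-74 mm, drip tray 130 (x) by 270 by 12 mm below. Origin on the table below the bar's middle. Stands on the other side of the rack from the low rail.
- dryrail_top (a point): Middle of the top of the drying rail's bar, 250 mm above the table; axes as the drying rail's.
- bottle_a: Detergent bottle, 68 mm diameter, 190 mm high, bystander on the left or right beyond a rail. Origin: centre of its underside. (Other things stand only along the table's far edge and sides, none over 200 mm high.)
- bottle_b: Detergent bottle, 68 mm diameter, 180 mm high, bystander on the other side. Origin: centre of its underside.
- cup: Clear measuring cup, 64 mm diameter, 60 mm high, bystander in front of the rack. Origin: centre of its underside.
Things that resemble listed ones, but are neither listed nor needed, are in the scene too. Leave any blue or red look-alike of the shook alone.

How it is judged:
On the way, in this order (a step that is already met when the one before it is completed fails the run):
1. the long S-hook is off the low rail, the screen still standing in the rack (distance of shook from where it was at the start of the episode above 0.06 m and distance of screen from where it was at the start of the episode below 0.02 m), for 0.2 s.
2. the screen hangs on the lower bow of the long S-hook, lifted clear of the rack's guides (distance between screen_hole and shook_seat below 0.02 m and height (world z) of screen above 0.068 m), for 0.2 s.
At the end, for the whole second after the job is handed in: Upper bow on the drying rail (origin within 12 mm sideways, 8 mm in height, 70 mm along of site dryrail_top), tilt < 0.25 rad; holed screen on the lower bow (hole to seat < 20 mm), tilt < 0.2 rad, over 20 mm above the table, calm (0.05 m/s, 0.6 rad/s) (x of shook in the frame of dryrail_top between -0.012 and 0.012 m and y of shook in the frame of dryrail_top between -0.07 and 0.07 m and z of shook in the frame of dryrail_top between -0.008 and 0.008 m and distance between screen_hole and shook_seat below 0.02 m and angle between screen's own z axis and vertical below 0.2 rad and angle between shook's own z axis and vertical below 0.25 rad and height (world z) of screen above 0.02 m and linear speed of each of screen, shook below 0.05 m/s and angular speed of screen below 0.6 rad/s); the robot touches nothing.
It fails at once if the gripper fingers touch the holed screen (contact force between the fingers and screen above 1 N).
It fails at once if the rest of the arm touches the holed screen (contact force between the arm and screen above 1 N).
It fails at once if the solid-handled screen or the short S-hook is moved over 30 mm (distance of any of screen_plain, shook_short from where it was at the start of the episode above 0.03 m).
It fails at once if a bottle or the cup is moved over 30 mm or tipped (distance of any of bottle_a, bottle_b, cup from where it was at the start of the episode above 0.03 m or angle between any of bottle_a, bottle_b, cup's own z axis and vertical above 0.4 rad).
It also fails if it takes over 69 s, if anything falls off the work surface, if the arm or the gripper's body presses on something with over 40 N, if the wrist force passes 120 N, or if a joint passes its speed limit or range.

### The arm

A 7-joint arm with a two-finger parallel gripper is mounted at the origin on the work surface. World frame = base frame: x ahead of the robot, y to its left, z up, the work surface at z = 0. Lengths are in m, angles in rad, forces in N, time in s.
With the tool pointing down it reaches from about 0.35 to 0.9 m from the base axis. Payload 7.2 kg.
Tool frame: the origin (TCP) lies at the very end of the fingers, on their centre line; the grasp point (between the pads) lies 19 mm behind it (grip_point_offset is the distance from the TCP to the grasp point, in m); z points along the fingers, y is the line along which they close (so a half turn about z gives the same grasp; the last joint's range is limited). The gripper opens to 88 mm and grips with 3 to 60 N. Pads are 20 mm wide; open, the fingers measure 115 mm over their backs; the gripper's body (75 mm by 178 mm) begins 61 mm behind the grasp point.
Start: joints at [1.238, 0.411, -0.013, 1.596, 0.006, 1.134, -0.082], TCP at [0.164, -0.603, 0.223] pointing down, gripper open.
Joint ranges: [-2.95, 2.95], [-0.29, 1.99], [-1.47, 1.44], [0.14, 2.54], [-1.03, 4.17], [0.13, 1.85], [-2.86, 2.86]. Speed limits (rad/s): [2.39, 2.39, 3.01, 3.01, 3.14, 3.14, 3.14].

### API

Orientations are given as a unit quaternion [x, y, z, w].
In Python, from cell import * gives the robot as it stands.
- The arm moves only by the tool carry_out, never from a script. Its argument "deltas" is a list of rows, each an object of numbers: "rx", "ry", "rz": the turn, a rotation vector about the tool's x, y, z in degrees; "dx", "dy", "dz": the shift along the tool's x, y, z in mm; "hand": the closure, from 0 (fully open) to 1 (shut). In form: [{"rx": .., "ry": .., "rz": .., "dx": .., "dy": .., "dz": .., "hand": ..}, ...]. A call has 1 to 5 rows; each row is the pose to reach, as a shift and turn from the pose commanded when the call began, along the tool's axes at that moment; what a row does not reach only later rows make up. A row lasts 1/10 s, in which the tool goes at most 50 mm and 8.59 degrees, less where a joint would pass 70% of its speed; a pose out of reach is approached as far as the arm can. A call with a gripper value outside its range is refused whole. The fingers move at their own pace and stop on an object; the grip force is fixed at half the most. Time passes only in rows, so rows that repeat a pose let the fingers close. It gives the time, the measured TCP pose, the force, the opening and the grip force at its end, in the units of the state.
- state(): the state, without advancing time (a new reading comes with each control period).
- capture(name): name is "scene" or "top" or "wrist"; returns the picture (400x640x3 uint8, red, green, blue); there is no depth.
- calibration(name): a dict with "fx", "fy", "cx", "cy" (pixels), "k1" (the pictures are not rectified: a ray, as slopes to the right and down, at radius r is drawn at 1 + k1 r^2 times it, then the intrinsics apply), "extrinsics" (4x4, takes a point from camera to world coordinates). Camera axes: x right, y down, z forward; pixel columns grow to the right and rows downward; lengths in m; the calibration is good to about 2 mm. A picture is of the moment at which its call begins: read the wrist's pose just before it. calibration takes no time and is no camera call; for the wrist camera it gives the pose at the moment of the call.
- job_done(): hands the job in; it is judged then, once.
Trained networks look in the newest picture that a camera, given by its name, has taken for a name from the list of things; names that differ only in an ending like _2 or _b are one class to them, and where a whole thing is asked for, a point or a joint stands for the part that bears it (a point fixed in the world has none). Each returns a list of dicts, best first, with "p" (0 to 1); they miss things now and then, are a little off and sometimes report something else, mostly with a low value. They report only what shows in the picture. A call takes as long as a camera call. They do not tell look-alikes from the thing itself.
- recognise(camera, thing): "at" ([x, y, z] in m, in world coordinates, good to about 4 mm: the middle of the surface that is visible of it).
- regions_of(camera, thing): "mask" (400x640 bool, what is visible of it).
- mark_of(camera, thing): "at" ([x, y, z] in m, in world coordinates, good to about 4 mm: a listed point, or the origin of a listed thing).
The state is a dict: "time": time; "qpos": joint angles; "dq": joint speeds; "effort": joint torques, N m; "tool_pos": TCP position; "tool_rot": TCP orientation; "wrist_force": force on the tool from outside, world axes, zero at the start; "ft_torque": the same for the moment, N m; "width": finger opening in m; "gripper_force": force on a finger pad.
Only numpy, scipy, OpenCV 4.12 (cv2) and the standard library are available. Lean on these libraries where they do the work, as an engineer would, in place of code of your own. Each camera call takes 0.05 s, during which the arm holds its last target. There are 200 camera calls.

## Working session

There is one attempt and no reset: what is moved stays moved. The work goes in short steps, Python scripts to look and compute and a tool call to move; the robot and the scene stay as the last step left them, time stands still between calls to the robot, and variables do not carry over. Pictures are saved under pics/ and viewed, at most 10 in all, crops included, and the job is handed in when it is done.

Besides the shell and the picture viewer there is one more tool, called after "Request:" by a JSON object that holds its "api" and its "payload", one argument or row to a line. carry_out: Moves the arm, as the interface text tells. Its arguments: {"type":"object","properties":{"deltas":{"type":"array"}},"required":["deltas"]}

```bash
mkdir -p pics; cat > h.py <<'E'
from cell import *
import numpy as np, cv2
def save(im,n): cv2.imwrite(f'pics/{n}.png',cv2.cvtColor(im,cv2.COLOR_RGB2BGR))
def proj(cam,P):
    c=calibration(cam);T=np.linalg.inv(np.array(c['extrinsics']));p=T[:3,:3]@np.array(P)+T[:3,3]
    u=p[:2]/p[2];u=u*(1+c['k1']*(u@u));return [c['fx']*u[0]+c['cx'],c['fy']*u[1]+c['cy']]
def ray(cam,px):
    c=calibration(cam);K=np.array([[c['fx'],0,c['cx']],[0,c['fy'],c['cy']],[0,0,1.]])
    u=cv2.undistortPoints(np.array([[px]],float),K,np.array([c['k1'],0,0,0.]))[0,0]
    T=np.array(c['extrinsics']);return T[:3,3],T[:3,:3]@np.array([u[0],u[1],1])
def atz(cam,px,z):
    o,d=ray(cam,px);return o+d*(z-o[2])/d[2]
E
python3 - <<'E'
from h import *
np.set_printoptions(precision=4,suppress=True)
a=capture('scene');b=capture('top')
save(a,'scene');save(b,'top')
for cam in ('scene','top'):
  print(cam,np.array(calibration(cam)['extrinsics'])[:3,3])
  for t in ('shook','shook_tab','screen_hole','screen','screen_plain','rack','hookrail','dryrail_top','cup','bottle_a'):
    for r in mark_of(cam,t)[:4]: print(t,np.round(r['at'],3),round(r['p'],2),np.round(proj(cam,r['at'])))
print(state())
E
```

```text
scene [0.873  0.4729 1.157 ]
shook [ 0.44  -0.413  0.146] 0.64 [293.  92.]
shook [0.637 0.024 0.01 ] 0.58 [309. 258.]
shook [ 0.43  -0.409  0.137] 0.54 [296.  94.]
shook [ 0.557 -0.352  0.096] 0.49 [269. 132.]
shook_tab [ 0.553 -0.482  0.123] 0.74 [249.  97.]
shook_tab [ 0.439 -0.41   0.185] 0.67 [293.  83.]
shook_tab [ 0.555 -0.353  0.127] 0.58 [268. 125.]
screen_hole [0.559 0.036 0.123] 0.66 [337. 229.]
screen [0.562 0.032 0.007] 0.62 [334. 248.]
screen_plain [0.64  0.024 0.01 ] 0.59 [308. 259.]
screen_plain [ 0.443 -0.413  0.056] 0.21 [293. 113.]
rack [ 0.601  0.028 -0.   ] 0.92 [321. 255.]
hookrail [ 0.441 -0.366  0.   ] 0.84 [301. 134.]
hookrail [ 0.48   0.328 -0.003] 0.55 [423. 327.]
dryrail_top [0.485 0.326 0.252] 0.88 [445. 293.]
dryrail_top [0.563 0.036 0.008] 0.52 [335. 249.]
cup [ 0.375 -0.036  0.   ] 0.96 [376. 201.]
cup [ 0.443 -0.414  0.148] 0.26 [292.  92.]
bottle_a [0.64  0.215 0.001] 0.82 [346. 320.]
bottle_a [ 0.651 -0.237 -0.003] 0.65 [261. 192.]
top [ 0.446  -0.0275  1.2931]
shook [ 0.554 -0.356  0.095] 0.65 [429. 193.]
shook [ 0.554 -0.478  0.094] 0.63 [468. 192.
[... 525 characters left out ...]
_top [ 0.444 -0.412  0.151] 0.4 [455. 229.]
cup [ 0.372 -0.039 -0.003] 0.66 [326. 256.]
bottle_a [0.642 0.217 0.001] 0.82 [245. 174.]
bottle_a [ 0.648 -0.238  0.003] 0.56 [385. 168.]
{'time': 1.1, 'qpos': array([ 1.2378,  0.4111, -0.0127,  1.5962,  0.0056,  1.1343, -0.0822]), 'dq': array([-0.0006,  0.    ,  0.0004, -0.0016, -0.0017, -0.0004,  0.0003]), 'effort': array([  0.0002, -58.7756,   0.6407, -29.1382,  -0.0537,   0.0103,
         0.    ]), 'tool_pos': array([ 0.1636, -0.6032,  0.2226]), 'tool_rot': array([0.9912, 0.132 , 0.    , 0.    ]), 'wrist_force': array([0.3182, 0.3243, 0.1271]), 'ft_torque': array([-0.0379, -0.0077,  0.0448]), 'gripper_force': 0.0, 'width': 0.08814886302979942}
```

View pics/scene.png

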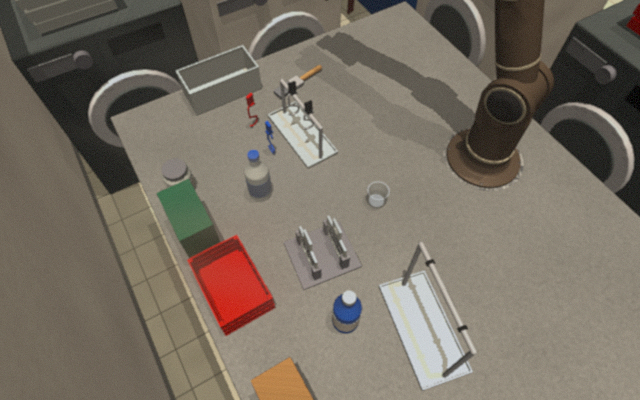

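View pics/top.png

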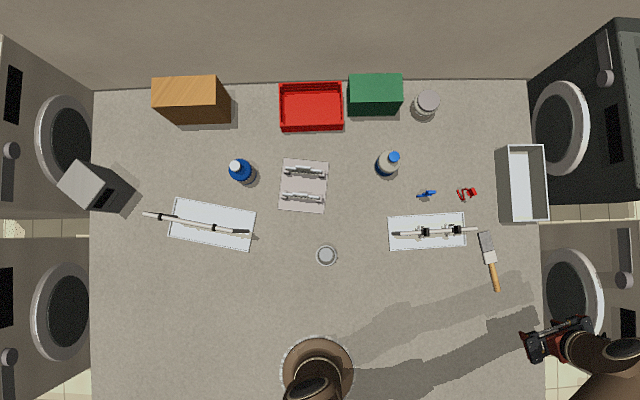

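The scene view shows two black-tabbed S-hooks on the low rail (292,88) and (308,107), with red (250,103) and blue (269,132) look-alikes standing on the table. The screens stand in the rack at (308,255) and (337,235), and the tall rail is at (445,293). I'll make a close crop of the rail and rack.

```bash
python3 - <<'E'
from h import *
a=cv2.imread('pics/scene.png');b=cv2.imread('pics/top.png')
f=lambda im,x,y,w,h:cv2.resize(im[y:y+h,x:x+w],(400,300),interpolation=cv2.INTER_CUBIC)
top=np.hstack([f(a,262,70,80,60),f(a,282,205,80,60)])
bot=np.hstack([f(b,385,200,96,72),f(b,260,150,96,72)])
cv2.imwrite('pics/c1.png',np.vstack([top,bot]))
for cam in('scene','top'):
  for m in regions_of(cam,'shook')[:4]:
    ys,xs=np.where(m['mask']);print(cam,round(m['p'],2),xs.min(),xs.max(),ys.min(),ys.max(),len(xs))
E
```

```text
scene 0.67 289 297 81 95 106
scene 0.64 247 254 94 116 97
scene 0.47 265 275 121 153 156
scene 0.45 327 346 217 256 464
top 0.65 420 435 189 196 90
top 0.46 458 475 187 199 107
top 0.43 453 460 226 233 58
```

View pics/c1.png

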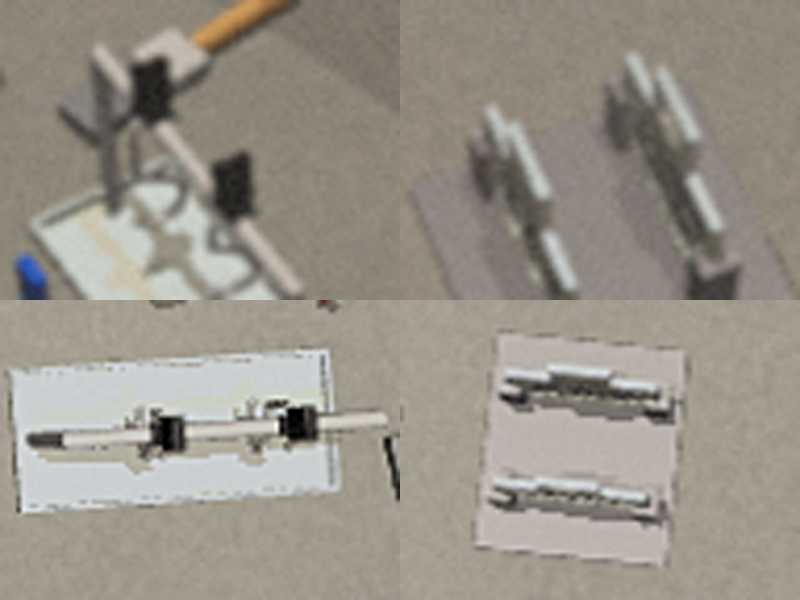

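```bash
cat >> h.py <<'E'
from scipy.spatial.transform import Rotation as R
def plan(P,Rm,cmd=None):
    "delta from commanded (measured if None) pose to pose P,Rm in tool axes mm/deg"
    s=state();R0=R.from_quat(s['tool_rot']);p0=np.array(s['tool_pos'])
    d=R0.inv().apply(np.array(P)-p0)*1000;w=np.degrees((R0.inv()*R.from_matrix(Rm)).as_rotvec())
    return np.round(d,1),np.round(w,1)
E
python3 - <<'E'
from h import *
np.set_printoptions(precision=3,suppress=True)
s=state();T=np.eye(4);T[:3,:3]=R.from_quat(s['tool_rot']).as_matrix();T[:3,3]=s['tool_pos']
c=calibration('wrist');E=np.linalg.inv(T)@np.array(c['extrinsics']);print(E,c['fx'],c['k1']);np.save('E.npy',E)
# rail dir in top via mask of long bar
for px in((392,233),(480,228)): print('low',atz('top',px,.15))
for px in((144,214),(247,232)): print('dry',atz('top',px,.25))
# rack base corners
for px in((284,158),(330,162),(277,209),(324,214)): print('rack',atz('top',px,.004))
E
```

```text
[[ 0.    -0.969 -0.248  0.067]
 [ 1.     0.001 -0.002  0.   ]
 [ 0.002 -0.248  0.969 -0.162]
 [ 0.     0.     0.     1.   ]] 310.8513028645607 -0.01075140534738935
low [ 0.438 -0.227  0.15 ]
low [ 0.444 -0.486  0.15 ]
dry [0.507 0.444 0.25 ]
dry [0.453 0.168 0.25 ]
rack [0.692 0.089 0.004]
rack [ 0.674 -0.06   0.004]
rack [0.526 0.115 0.004]
rack [ 0.505 -0.036  0.004]
```

Request:
{"api": "carry_out", "payload": {
  "deltas": [
    {"dx": 50,"dy": 13,"rx": 6},
    {"dx": 97,"dy": 26,"rx": 12},
    {"dx": 145,"dy": 39,"rx": 18},
    {"dx": 193,"dy": 52,"rx": 24},
    {"dx": 193,"dy": 52,"rx": 24}
  ]
}}

```text
$.deltas[0]: bad value
```

```bash
python3 - <<'E'
from h import *
np.set_printoptions(precision=3,suppress=True)
s=state();print(s['tool_pos'],s['time'],np.abs(s['dq']).max())
save(capture('wrist'),'w1')
for t in('shook','shook_tab','shook_seat','shook_mouth'):
  for r in mark_of('wrist',t)[:4]:print(t,r['at'],round(r['p'],2),np.round(proj('wrist',r['at'])))
E
```

```text
[ 0.164 -0.603  0.223] 1.2 0.0020568305270303464
```

View pics/w1.png

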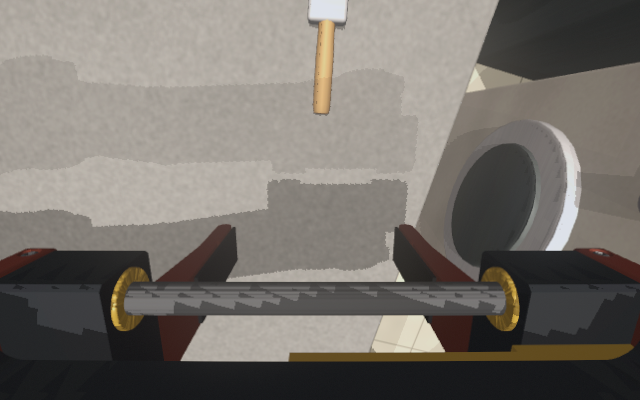

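The move was refused because every key is required. The picture shows only the brush at (325,60).

Request:
{"api": "carry_out", "payload": {
  "deltas": [
    {"rx": 6,"ry": 0,"rz": 0,"dx": 50,"dy": 13,"dz": 0,"hand": 0},
    {"rx": 12,"ry": 0,"rz": 0,"dx": 97,"dy": 26,"dz": 0,"hand": 0},
    {"rx": 18,"ry": 0,"rz": 0,"dx": 145,"dy": 39,"dz": 0,"hand": 0},
    {"rx": 24,"ry": 0,"rz": 0,"dx": 193,"dy": 52,"dz": 0,"hand": 0},
    {"rx": 24,"ry": 0,"rz": 0,"dx": 193,"dy": 52,"dz": 0,"hand": 0}
  ]
}}

```text
time: 1.95
tool_pos: [0.3716, -0.6001, 0.2099]
tool_rot: [0.967, 0.133, -0.029, -0.215]
wrist_force: [1.0, 0.7, -3.3]
width: 0.0878
gripper_force: 0.0
```

```bash
python3 - <<'E'
from h import *
np.set_printoptions(precision=3,suppress=True)
s=state();print(s['tool_pos'],s['time'],np.abs(s['dq']).max())
save(capture('wrist'),'w2')
for t in('shook','shook_tab','shook_seat','shook_mouth'):
  for r in mark_of('wrist',t)[:4]:print(t,r['at'],round(r['p'],2),np.round(proj('wrist',r['at'])))
E
```

```text
[ 0.372 -0.6    0.21 ] 1.95 0.22473020620884818
shook [0.4424, -0.4097, 0.1507] 0.68 [172.  49.]
shook_tab [0.442, -0.4073, 0.1781] 0.87 [144.  41.]
shook_tab [0.4426, -0.3666, -0.0013] 0.69 [242.  64.]
shook_tab [0.3743, -0.0392, -0.0026] 0.39 [87. 66.]
shook_seat [0.4399, -0.4116, 0.0588] 0.83 [241.  66.]
shook_mouth [0.4293, -0.4124, 0.1363] 0.86 [189.  66.]
```

View pics/w2.png

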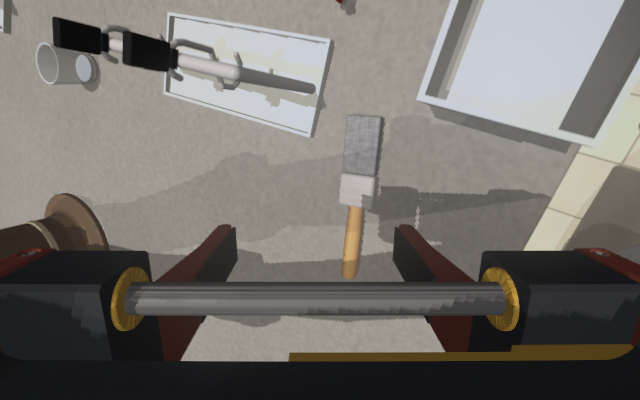

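```bash
python3 - <<'E'
from h import *
im=cv2.imread('pics/w2.png');im=cv2.resize(im[0:150,30:230+50],None,fx=3.2,fy=3.2,interpolation=cv2.INTER_CUBIC)
W=np.array([(-15,-12),(0,3),(15,-12),(15,-46),(-16,-68),(-16,-85),(-9,-92),(10,-92),(18,-84)])/1000
u=np.array([1,.02]);pos=((.4425,-.4105),)
for (x,y),c in zip(pos,((0,0,255),)):
  P=[proj('wrist',(x+w[0]*u[0],y+w[0]*u[1],.15+w[1])) for w in W]
  P=((np.array(P)-[30,0])*3.2).astype(int);cv2.polylines(im,[P],False,c,1)
cv2.imwrite('pics/c2.png',im)
E
```

```text
(no output)
```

View pics/c2.png

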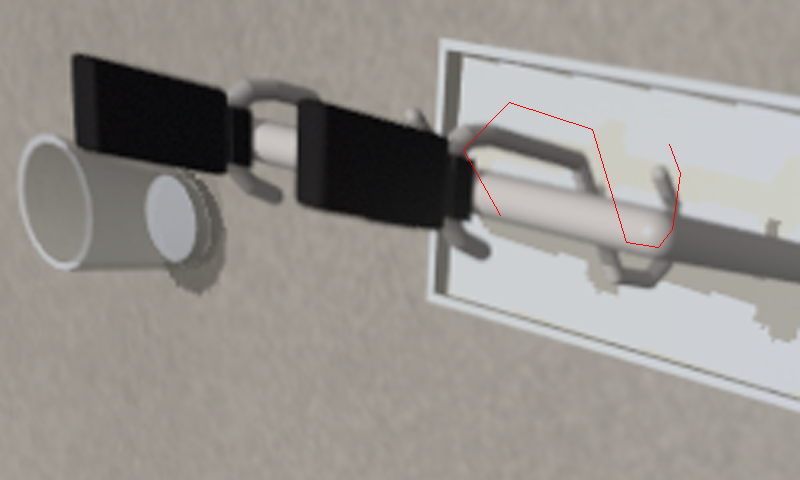

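The crop shows the near hook (tab at (150,50) in the full picture). Its length fits the long model, but the arm was still settling. I'll recheck with it still, comparing both hooks against the long and short hypotheses.

```bash
python3 - <<'E'
from h import *
np.set_printoptions(precision=4,suppress=True)
im=capture('wrist')
for t in('shook','shook_tab','shook_seat','shook_mouth'):
  for r in mark_of('wrist',t)[:3]:print(t,r['at'],round(r['p'],2),np.round(proj('wrist',r['at'])))
im=cv2.cvtColor(im,cv2.COLOR_RGB2BGR);im=cv2.resize(im[0:150,30:280],None,fx=3.2,fy=3.2,interpolation=cv2.INTER_CUBIC)
W=np.array([(-15,-12),(0,3),(15,-12),(15,-46),(-16,-68),(-16,-85),(-9,-92),(10,-92),(18,-84)])/1000
S=W.copy();S[3:,1]+=.022
for (x,y),M,c in (((.4425,-.4105),W,(0,0,255)),((.4425,-.4105),S,(0,200,0)),((.4405,-.3205),W,(0,0,255)),((.4405,-.3205),S,(0,200,0))):
  P=[proj('wrist',(x+w[0],y+w[0]*.02,.15+w[1])) for w in M]
  cv2.polylines(im,[((np.array(P)-[30,0])*3.2).astype(int)],False,c,1)
cv2.imwrite('pics/c3.png',im);print(state()['tool_pos'])
E
```

```text
shook [0.4425, -0.4101, 0.1516] 0.59 [177.  47.]
shook_tab [0.4458, -0.4111, 0.181] 0.8 [149.  36.]
shook_seat [0.4386, -0.4072, 0.0604] 0.71 [238.  67.]
shook_mouth [0.4285, -0.4108, 0.1357] 0.69 [189.  67.]
shook_mouth [0.4464, -0.4114, 0.1782] 0.5 [152.  36.]
[ 0.3625 -0.6032  0.2254]
```

View pics/c3.png

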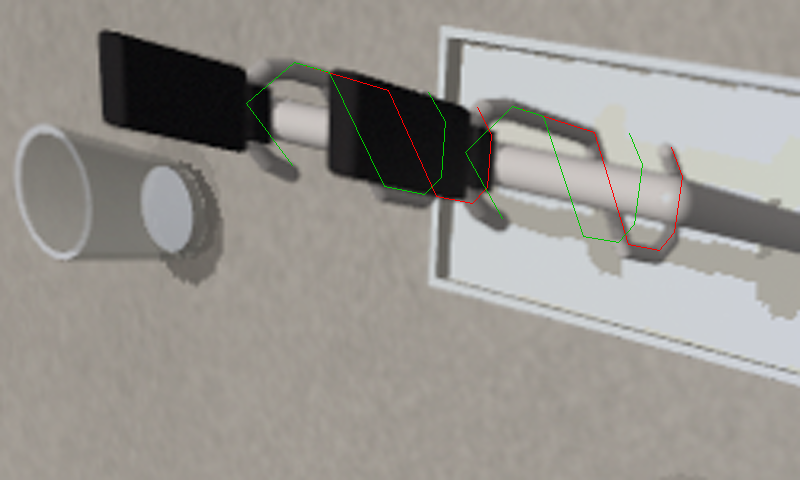

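Confirmed: the near hook (y≈-0.41) fits the long model (red), the far one fits the short model (green), and hook +x points along world +x.

```bash
cat >> h.py <<'E'
def down(yaw):
    c,s=np.cos(np.radians(yaw)),np.sin(np.radians(yaw));x=np.array([c,s,0]);z=np.array([0,0,-1.]);return np.array([x,np.cross(z,x),z]).T
E
python3 - <<'E'
from h import *
print(state()['tool_pos'],plan((.4425,-.4105,.24),down(1.3)))
E
```

```text
[ 0.36251236 -0.60322642  0.22539649] (array([ 127.4, -157. ,   53.4]), array([-23.7,   2.8,  13.6]))
```

Request:
{"api": "carry_out", "payload": {
  "deltas": [
    {"rx": -6,"ry": 0.7,"rz": 3.5,"dx": 32,"dy": -38,"dz": 0,"hand": 0},
    {"rx": -12,"ry": 1.4,"rz": 7,"dx": 64,"dy": -76,"dz": 10,"hand": 0},
    {"rx": -18,"ry": 2.1,"rz": 10,"dx": 96,"dy": -115,"dz": 30,"hand": 0},
    {"rx": -24,"ry": 2.8,"rz": 13.6,"dx": 127,"dy": -157,"dz": 53,"hand": 0},
    {"rx": -24,"ry": 2.8,"rz": 13.6,"dx": 127,"dy": -157,"dz": 53,"hand": 0}
  ]
}}

```text
time: 2.95
tool_pos: [0.4444, -0.3995, 0.2386]
tool_rot: [1.0, 0.017, 0.0, 0.0]
wrist_force: [0.5, -0.0, 0.4]
width: 0.088
gripper_force: 0.0
```

Request:
{"api": "carry_out", "payload": {
  "deltas": [
    {"rx": 0,"ry": 0,"rz": 0,"dx": 0,"dy": 0,"dz": 0,"hand": 0.3},
    {"rx": 0,"ry": 0,"rz": 0,"dx": 0,"dy": 0,"dz": 0,"hand": 0.3}
  ]
}}

```text
time: 3.15
tool_pos: [0.4425, -0.4117, 0.2395]
tool_rot: [1.0, 0.012, -0.0, 0.002]
wrist_force: [-0.7, 0.1, -0.0]
width: 0.0752
gripper_force: 0.0
```

```bash
python3 - <<'E'
from h import *
np.set_printoptions(precision=4,suppress=True)
s=state();print(s['tool_pos'],s['time'],np.abs(s['dq']).max(),R.from_quat(s['tool_rot']).as_matrix())
im=capture('wrist');save(im,'w4')
for t in('shook','shook_tab'):
  for r in mark_of('wrist',t)[:3]:print(t,r['at'],round(r['p'],2),np.round(proj('wrist',r['at'])))
for m in regions_of('wrist','shook_tab')[:2]:
  ys,xs=np.where(m['mask']);print(xs.min(),xs.max(),ys.min(),ys.max())
E
```

```text
[ 0.4425 -0.4117  0.2395] 3.15 0.03034060948290557 [[ 0.9997  0.0239 -0.    ]
 [ 0.0239 -0.9997 -0.004 ]
 [-0.0001  0.004  -1.    ]]
shook [0.4425, -0.4121, 0.1534] 0.78 [313. 202.]
shook [0.5481, -0.48, 0.094] 0.6 [389.  76.]
shook [0.5577, -0.3551, 0.0953] 0.59 [253.  62.]
shook_tab [0.5563, -0.3551, 0.1251] 0.82 [247.  57.]
shook_tab [0.4445, -0.4102, 0.1808] 0.77 [311. 209.]
shook_tab [0.5519, -0.4803, 0.1274] 0.58 [400.  66.]
301 322 166 232
228 283 53 82
```

View pics/w4.png

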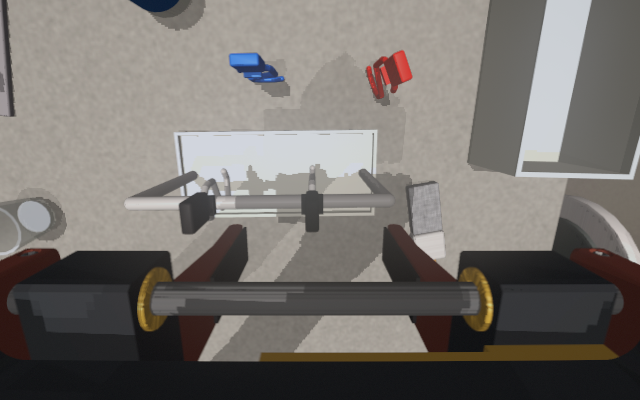

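The picture shows the long hook's tab at (312,210), centred between the fingers, with the rail level in the image. The blue (258,65) and red (390,73) look-alikes are behind. I'll descend.

Request:
{"api": "carry_out", "payload": {
  "deltas": [
    {"rx": 0,"ry": 0,"rz": 0,"dx": 1,"dy": -2,"dz": 30,"hand": 0.3},
    {"rx": 0,"ry": 0,"rz": 0,"dx": 1,"dy": -3,"dz": 60,"hand": 0.3},
    {"rx": 0,"ry": 0,"rz": 0,"dx": 1,"dy": -3,"dz": 76,"hand": 0.3},
    {"rx": 0,"ry": 0,"rz": 0,"dx": 1,"dy": -3,"dz": 76,"hand": 0.3},
    {"rx": 0,"ry": 0,"rz": 0,"dx": 1,"dy": -3,"dz": 76,"hand": 0.6}
  ]
}}

```text
time: 3.85
tool_pos: [0.4433, -0.4087, 0.1621]
tool_rot: [1.0, 0.011, -0.001, 0.001]
wrist_force: [-0.1, -0.7, -0.0]
width: 0.0567
gripper_force: 0.0
```

Request:
{"api": "carry_out", "payload": {
  "deltas": [
    {"rx": 0,"ry": 0,"rz": 0,"dx": 0,"dy": 0,"dz": 0,"hand": 0.8},
    {"rx": 0,"ry": 0,"rz": 0,"dx": 0,"dy": 0,"dz": 0,"hand": 1},
    {"rx": 0,"ry": 0,"rz": 0,"dx": 0,"dy": 0,"dz": 0,"hand": 1},
    {"rx": 0,"ry": 0,"rz": 0,"dx": 0,"dy": 0,"dz": 0,"hand": 1},
    {"rx": 0,"ry": 0,"rz": 0,"dx": 0,"dy": 0,"dz": 0,"hand": 1}
  ]
}}

```text
time: 4.35
tool_pos: [0.4438, -0.4076, 0.1624]
tool_rot: [1.0, 0.012, -0.0, 0.001]
wrist_force: [-0.1, 0.0, -0.1]
width: 0.0169
gripper_force: 0.0
```

Request:
{"api": "carry_out", "payload": {
  "deltas": [
    {"rx": 0,"ry": 0,"rz": 0,"dx": 0,"dy": 0,"dz": 0,"hand": 1},
    {"rx": 0,"ry": 0,"rz": 0,"dx": 0,"dy": 0,"dz": 0,"hand": 1},
    {"rx": 0,"ry": 0,"rz": 0,"dx": 0,"dy": 0,"dz": 0,"hand": 1},
    {"rx": 0,"ry": 0,"rz": 0,"dx": 0,"dy": 0,"dz": 0,"hand": 1},
    {"rx": 0,"ry": 0,"rz": 0,"dx": 0,"dy": 0,"dz": 0,"hand": 1}
  ]
}}

```text
time: 4.85
tool_pos: [0.4437, -0.4076, 0.1622]
tool_rot: [1.0, 0.012, -0.001, 0.001]
wrist_force: [0.5, 0.6, 1.1]
width: 0.0099
gripper_force: 30.0
```

Request:
{"api": "carry_out", "payload": {
  "deltas": [
    {"rx": 0,"ry": 0,"rz": 0,"dx": 0,"dy": 0,"dz": -11,"hand": 1},
    {"rx": 0,"ry": 0,"rz": 0,"dx": 0,"dy": 0,"dz": -21,"hand": 1},
    {"rx": 0,"ry": 0,"rz": 0,"dx": 0,"dy": 0,"dz": -21,"hand": 1},
    {"rx": 0,"ry": 0,"rz": 0,"dx": 22,"dy": 0,"dz": -21,"hand": 1},
    {"rx": 0,"ry": 0,"rz": 0,"dx": 45,"dy": 0,"dz": -21,"hand": 1}
  ]
}}

```text
time: 5.35
tool_pos: [0.4887, -0.407, 0.1837]
tool_rot: [1.0, 0.011, -0.0, 0.001]
wrist_force: [0.1, -0.2, -0.4]
width: 0.0101
gripper_force: 30.0
```

Request:
{"api": "carry_out", "payload": {
  "deltas": [
    {"rx": 0,"ry": 0,"rz": 0,"dx": 8,"dy": 0,"dz": -15,"hand": 1},
    {"rx": 0,"ry": 0,"rz": 0,"dx": 8,"dy": 0,"dz": -60,"hand": 1},
    {"rx": 0,"ry": 0,"rz": 0,"dx": 8,"dy": 0,"dz": -105,"hand": 1},
    {"rx": 0,"ry": 0,"rz": 0,"dx": 8,"dy": 0,"dz": -145,"hand": 1},
    {"rx": 0,"ry": 0,"rz": 0,"dx": 8,"dy": 0,"dz": -145,"hand": 1}
  ]
}}

```text
time: 5.85
tool_pos: [0.4988, -0.4073, 0.3349]
tool_rot: [1.0, 0.012, 0.004, 0.004]
wrist_force: [-0.7, -0.1, 0.0]
width: 0.01
gripper_force: 30.0
```

```bash
python3 - <<'E'
from h import *
np.set_printoptions(precision=4,suppress=True)
s=state();print(s['tool_pos'],s['time'],s['width'])
a=capture('scene')
for r in mark_of('scene','shook_seat')[:3]+mark_of('scene','shook_tab')[:3]:print(r['at'],round(r['p'],2))
for t in('screen_hole','screen','screen_plain'):
  for r in mark_of('scene',t)[:3]:print(t,r['at'],round(r['p'],2))
E
```

```text
[ 0.4988 -0.4073  0.3349] 5.85 0.010021113701746527
[0.5568, -0.4793, 0.0007] 0.73
[0.5546, -0.3519, 0.0044] 0.71
[0.4974, -0.4095, 0.2302] 0.64
[0.556, -0.3522, 0.1259] 0.6
[0.4922, -0.4046, 0.3558] 0.48
[0.5526, -0.4782, 0.123] 0.47
screen_hole [0.563, 0.0335, 0.1258] 0.68
screen_hole [0.6529, -0.2368, -0.0044] 0.37
screen [0.5635, 0.033, 0.0073] 0.71
screen_plain [0.6369, 0.0257, 0.0087] 0.84
```

Gripped and off the rail. I'll move towards the rack for an oblique check that the near screen is the holed one.

```bash
python3 - <<'E'
from h import *
s=state();print(s['qpos'])
Rm=down(-7)@R.from_euler('y',-40,degrees=True).as_matrix();print(Rm.round(2))
print(plan((.42,-.03,.28),Rm))
E
```

```text
[ 0.62847954  0.37971421 -0.02915965  1.40054216  0.01361054  1.36408779
 -0.94798021]
[[ 0.76 -0.12 -0.64]
 [-0.09 -0.99  0.08]
 [-0.64  0.   -0.77]]
(array([ -67. , -377.3,   46.3]), array([  3. , -39.7,   8. ]))
```

```bash
python3 - <<'E'
from h import *
Rm=down(-7)@R.from_euler('y',40,degrees=True).as_matrix();print(Rm.round(2))
print(plan((.42,-.03,.28),Rm))
E
```

```text
[[ 0.76 -0.12  0.64]
 [-0.09 -0.99 -0.08]
 [ 0.64  0.   -0.77]]
(array([ -67. , -377.3,   46.3]), array([-2.9, 40.1,  8.1]))
```

Request:
{"api": "carry_out", "payload": {
  "deltas": [
    {"rx": 0,"ry": 0,"rz": 1.5,"dx": -10,"dy": -46,"dz": -10,"hand": 1},
    {"rx": 0,"ry": 0,"rz": 3,"dx": -22,"dy": -92,"dz": -10,"hand": 1},
    {"rx": 0,"ry": 0,"rz": 5,"dx": -34,"dy": -138,"dz": -10,"hand": 1},
    {"rx": 0,"ry": 0,"rz": 7,"dx": -47,"dy": -184,"dz": -10,"hand": 1},
    {"rx": 0,"ry": 0,"rz": 8,"dx": -60,"dy": -230,"dz": -10,"hand": 1}
  ]
}}

```text
time: 6.65
tool_pos: [0.4301, -0.1756, 0.3365]
tool_rot: [0.998, -0.058, -0.001, 0.001]
wrist_force: [0.7, 1.0, 0.2]
width: 0.0101
gripper_force: 30.0
```

Request:
{"api": "carry_out", "payload": {
  "deltas": [
    {"rx": 0,"ry": 8,"rz": 0,"dx": -5,"dy": -36,"dz": 10,"hand": 1},
    {"rx": 0,"ry": 16,"rz": 0,"dx": -11,"dy": -72,"dz": 20,"hand": 1},
    {"rx": 0,"ry": 24,"rz": 0,"dx": -16,"dy": -108,"dz": 30,"hand": 1},
    {"rx": 0,"ry": 32,"rz": 0,"dx": -22,"dy": -144,"dz": 45,"hand": 1},
    {"rx": 0,"ry": 40,"rz": 0,"dx": -27,"dy": -144,"dz": 56,"hand": 1}
  ]
}}

```text
time: 7.15
tool_pos: [0.4438, -0.0299, 0.2647]
tool_rot: [0.943, -0.053, 0.329, 0.022]
wrist_force: [1.4, -4.1, -1.2]
width: 0.0097
gripper_force: 30.0
```

Request:
{"api": "carry_out", "payload": {
  "deltas": [
    {"rx": 0,"ry": 0,"rz": 0,"dx": 0,"dy": 0,"dz": 0,"hand": 1},
    {"rx": 0,"ry": 0,"rz": 0,"dx": 0,"dy": 0,"dz": 0,"hand": 1},
    {"rx": 0,"ry": 0,"rz": 0,"dx": 0,"dy": 0,"dz": 0,"hand": 1}
  ]
}}

```text
time: 7.45
tool_pos: [0.4467, -0.0347, 0.2701]
tool_rot: [0.942, -0.057, 0.329, 0.024]
wrist_force: [0.4, -0.7, -0.1]
width: 0.0098
gripper_force: 30.0
```

```bash
python3 - <<'E'
from h import *
np.set_printoptions(precision=4,suppress=True)
s=state();print(s['tool_pos'],s['time'],s['width'],np.abs(s['dq']).max(),s['qpos'])
print(R.from_quat(s['tool_rot']).as_matrix())
save(capture('wrist'),'w5')
for t in('screen_hole','screen','screen_plain','rack','shook_seat','shook_tab','shook'):
  for r in mark_of('wrist',t)[:2]:print(t,r['at'],round(r['p'],2),np.round(proj('wrist',r['at'])))
E
```

```text
[ 0.4467 -0.0347  0.2701] 7.45 0.009811543291467271 0.020660242750110115 [ 0.2095 -0.2925 -0.3058  2.4264  0.1953  0.3455 -1.9665]
[[ 0.7772 -0.1228  0.6172]
 [-0.0912 -0.9924 -0.0826]
 [ 0.6227  0.0079 -0.7825]]
screen_hole [0.5605, 0.0397, 0.1192] 0.68 [236. 191.]
screen_hole [0.5984, 0.0288, 0.0009] 0.58 [260. 201.]
screen [0.5562, 0.0369, 0.0078] 0.76 [255. 226.]
screen_plain [0.6367, 0.0262, 0.0086] 0.69 [260. 176.]
rack [0.5962, 0.0267, 0.0022] 0.77 [262. 201.]
rack [0.5102, -0.0452, 0.1868] 0.28 [317. 196.]
shook_seat [0.5525, -0.4779, -0.0008] 0.83 [584. 191.]
shook_seat [0.5533, -0.352, 0.0058] 0.71 [510. 198.]
shook_tab [0.4386, -0.0322, 0.2841] 0.89 [312. 246.]
shook_tab [0.5528, -0.3561, 0.1214] 0.79 [570. 158.]
shook [0.4548, -0.0362, 0.2611] 0.84 [316. 229.]
shook [0.5566, -0.3522, 0.0924] 0.73 [549. 168.]
```

View pics/w5.png

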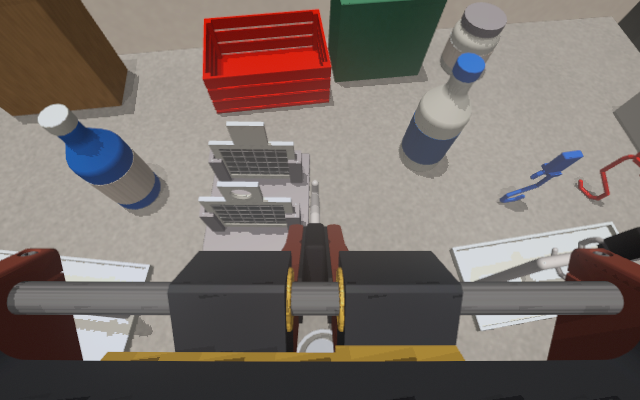

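The picture shows the near screen's handle with the round hole at (241,194) and the far handle solid at (248,132), so the near one is the target. I'll compute the hole position, the yaw and the approach.

```bash
python3 - <<'E'
from h import *
np.set_printoptions(precision=4,suppress=True)
g=cv2.imread('pics/w5.png')
print('hole',atz('wrist',(241.5,194),.12))
for p in((203,204),(292,201),(209,144),(299,142)):print(atz('wrist',p,.1))
# rack base yaw via top mask of rack
for m in regions_of('top','rack')[:1]:
    cs=max(cv2.findContours(m['mask'].astype(np.uint8),0,2)[0],key=cv2.contourArea);b=cv2.boxPoints(cv2.minAreaRect(cs));print([atz('top',q,.004)[:2] for q in b])
for yaw in(-7,):
  u=down(yaw)[:,0];P=np.array([.561,.036,.22])+u*.0012
  print('pre',P-.055*u,plan(P-.055*u+[0,0,.05],down(yaw)))
E
python3 - <<'E'
import cv2;g=cv2.imread('pics/w5.png')[110:260,190:330];cv2.imwrite('pics/c5.png',cv2.resize(g,(700,750)[:2] if 0 else (560,600),interpolation=cv2.INTER_CUBIC))
E
```

```text
hole [0.552 0.034 0.12 ]
[0.5542 0.0831 0.1   ]
[ 0.5456 -0.0209  0.1   ]
[0.6378 0.0775 0.1   ]
[ 0.6272 -0.0375  0.1   ]
[array([0.5266, 0.1162]), array([0.6955, 0.0949]), array([ 0.6746, -0.0551]), array([ 0.5063, -0.032 ])]
pre [0.5076 0.0426 0.22  ] (array([ 43.3, -83.7,  30.5]), array([  0.4, -38.5,   0.2]))
```

View pics/c5.png

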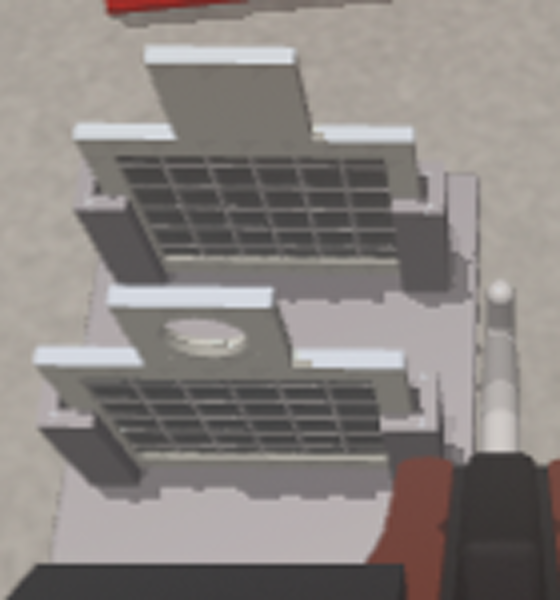

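```bash
python3 - <<'E'
from h import *
np.set_printoptions(precision=4,suppress=True)
print('handle top',atz('wrist',(237.5,184.3),.14),'plain',atz('wrist',(245,123.7),.14))
for p in((212,199),(277.5,199.75)):print(atz('wrist',p,.1))
# tab check: grip point known -> compare projected tab end/tip of hook with seen tip px (314.8,182.7)
s=state();T=R.from_quat(s['tool_rot'])
for dx in(-.004,-.0012,.003): print(dx,[np.round(proj('wrist',T.apply([dx+w[0]/1000,0,.0123-w[1]/1000-0.0])+s['tool_pos']),1) for w in((18,-84),(-15,-12),(15,-46))])
print('rack in wrist', [r['at'] for r in recognise('wrist','rack')[:1]])
yaw=-7.5;u=down(yaw)[:,0];P=np.array([.558,.036,.22])+u*.0012
print('pre',P-.055*u,plan(P-.055*u+[0,0,.06],down(yaw)))
E
```

```text
handle top [0.5539 0.0341 0.14  ] plain [0.6323 0.0238 0.14  ]
[0.5592 0.0727 0.1   ]
[ 0.5491 -0.004   0.1   ]
-0.004 [array([314.6, 182.9]), array([314.5, 255. ]), array([314.5, 197.3])]
-0.0012 [array([314.6, 179.6]), array([314.5, 251. ]), array([314.5, 193.6])]
0.003 [array([314.6, 174.7]), array([314.5, 245. ]), array([314.5, 188. ])]
rack in wrist [[0.5595, 0.0232, 0.0064]]
pre [0.5047 0.043  0.22  ] (array([ 47.3, -83.7,  20.8]), array([  0.3, -38.5,   0.7]))
```

Request:
{"api": "carry_out", "payload": {
  "deltas": [
    {"rx": 0,"ry": -7.7,"rz": 0,"dx": 9,"dy": -17,"dz": 4,"hand": 1},
    {"rx": 0,"ry": -15.4,"rz": 0,"dx": 18,"dy": -34,"dz": 8,"hand": 1},
    {"rx": 0,"ry": -23,"rz": 0.3,"dx": 28,"dy": -50,"dz": 12,"hand": 1},
    {"rx": 0,"ry": -31,"rz": 0.5,"dx": 38,"dy": -67,"dz": 17,"hand": 1},
    {"rx": 0.3,"ry": -38.5,"rz": 0.7,"dx": 47,"dy": -84,"dz": 21,"hand": 1}
  ]
}}

```text
time: 8.45
tool_pos: [0.5057, 0.0443, 0.2804]
tool_rot: [0.998, -0.065, -0.002, -0.001]
wrist_force: [0.4, 0.3, -0.2]
width: 0.0099
gripper_force: 30.0
```

Request:
{"api": "carry_out", "payload": {
  "deltas": [
    {"rx": 0,"ry": 0,"rz": 0,"dx": 0,"dy": 0,"dz": 0,"hand": 1},
    {"rx": 0,"ry": 0,"rz": 0,"dx": 0,"dy": 0,"dz": 0,"hand": 1},
    {"rx": 0,"ry": 0,"rz": 0,"dx": 0,"dy": 0,"dz": 0,"hand": 1}
  ]
}}

```text
time: 8.75
tool_pos: [0.5036, 0.0431, 0.2794]
tool_rot: [0.998, -0.065, 0.0, -0.0]
wrist_force: [-0.9, -1.2, -0.3]
width: 0.0098
gripper_force: 30.0
```

```bash
python3 - <<'E'
from h import *
np.set_printoptions(precision=4,suppress=True)
s=state();print(s['tool_pos'],s['time'],s['width'],np.abs(s['dq']).max())
print(R.from_quat(s['tool_rot']).as_matrix())
a=capture('scene');b=capture('top');c=capture('wrist')
for cam in('scene','top','wrist'):
  for t in('shook_seat','shook','screen_hole','screen'):
    for r in mark_of(cam,t)[:4]:
      if r['at'][1]>-.1:print(cam,t,r['at'],round(r['p'],2))
save(c,'w6');yaw=-7.5;u=down(yaw)[:,0];P=np.array([.5595,.0355,.22])+u*.0015
print(plan(P-.055*u,down(yaw)))
E
```

```text
[0.5036 0.0431 0.2794] 8.75 0.009828172916859904 0.03285545632794154
[[ 0.9914 -0.1306  0.0004]
 [-0.1306 -0.9914  0.0002]
 [ 0.0004 -0.0002 -1.    ]]
scene shook_seat [0.5055, 0.0416, 0.1768] 0.59
scene shook_seat [0.482, 0.3267, 0.2488] 0.55
scene shook [0.501, 0.0415, 0.2609] 0.55
scene screen_hole [0.5615, 0.0334, 0.1227] 0.65
scene screen [0.5615, 0.0361, 0.0065] 0.58
scene screen [0.3759, -0.0371, 0.0002] 0.54
top shook_seat [0.6374, 0.0252, 0.0075] 0.36
wrist shook_seat [0.5014, 0.0429, 0.1746] 0.9
wrist shook_seat [0.5978, 0.0293, -0.0022] 0.15
wrist shook [0.5017, 0.0405, 0.2715] 0.75
wrist screen_hole [0.5573, 0.0339, 0.1209] 0.59
wrist screen [0.555, 0.0329, 0.0062] 0.85
wrist screen [0.3733, -0.0414, -0.0023] 0.2
(array([ 2.1,  0.8, 59.4]), array([-0.,  0., -0.]))
```

Request:
{"api": "carry_out", "payload": {
  "deltas": [
    {"rx": 0,"ry": 0,"rz": 0,"dx": 0,"dy": 1,"dz": 30,"hand": 1},
    {"rx": 0,"ry": 0,"rz": 0,"dx": 0,"dy": 1,"dz": 59.5,"hand": 1},
    {"rx": 0,"ry": 0,"rz": 0,"dx": 0,"dy": 1,"dz": 59.5,"hand": 1},
    {"rx": 0,"ry": 0,"rz": 0,"dx": 0,"dy": 1,"dz": 59.5,"hand": 1}
  ]
}}

```text
time: 9.9
tool_pos: [0.5044, 0.0426, 0.2203]
tool_rot: [0.998, -0.065, -0.001, -0.0]
wrist_force: [-0.1, -0.7, -0.1]
width: 0.0101
gripper_force: 30.0
```

```bash
python3 - <<'E'
from h import *
np.set_printoptions(precision=4,suppress=True)
s=state();print(s['tool_pos'],np.abs(s['dq']).max())
c=capture('wrist');save(c,'w7')
for t in('shook_seat','screen_hole'):
    for r in mark_of('wrist',t)[:2]:print(t,r['at'],round(r['p'],2),np.round(proj('wrist',r['at'])))
E
```

```text
[0.5044 0.0426 0.2203] 0.029474463305527485
shook_seat [0.499, 0.0421, 0.118] 0.8 [316. 204.]
screen_hole [0.5579, 0.0373, 0.1204] 0.81 [313. 136.]
screen_hole [0.5032, 0.0428, 0.2106] 0.29 [315. 239.]
```

View pics/w7.png

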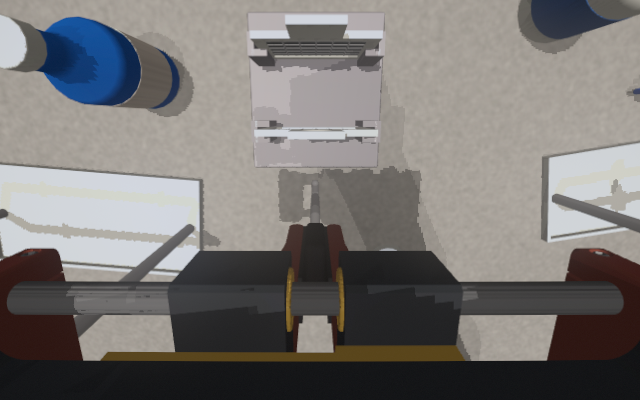

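Hook (315,200) and handle centre (315,133) line up and the edges are level. I'll advance through the hole.

Request:
{"api": "carry_out", "payload": {
  "deltas": [
    {"rx": 0,"ry": 0,"rz": 0,"dx": 15,"dy": 0,"dz": 0,"hand": 1},
    {"rx": 0,"ry": 0,"rz": 0,"dx": 27,"dy": 0,"dz": 0,"hand": 1},
    {"rx": 0,"ry": 0,"rz": 0,"dx": 38,"dy": 0,"dz": 0,"hand": 1},
    {"rx": 0,"ry": 0,"rz": 0,"dx": 48,"dy": 0,"dz": 0,"hand": 1},
    {"rx": 0,"ry": 0,"rz": 0,"dx": 56,"dy": 0,"dz": 0,"hand": 1}
  ]
}}

```text
time: 10.55
tool_pos: [0.5608, 0.0351, 0.22]
tool_rot: [0.998, -0.066, -0.0, -0.0]
wrist_force: [0.1, -0.1, -0.5]
width: 0.0097
gripper_force: 30.0
```

Request:
{"api": "carry_out", "payload": {
  "deltas": [
    {"rx": 0,"ry": 0,"rz": 0,"dx": 0,"dy": 0,"dz": 0,"hand": 1},
    {"rx": 0,"ry": 0,"rz": 0,"dx": 0,"dy": 0,"dz": 0,"hand": 1}
  ]
}}

```text
time: 10.75
tool_pos: [0.5597, 0.0353, 0.2197]
tool_rot: [0.998, -0.065, -0.001, -0.0]
wrist_force: [0.7, 0.8, -2.0]
width: 0.0099
gripper_force: 30.0
```

```bash
python3 - <<'E'
from h import *
np.set_printoptions(precision=4,suppress=True)
s=state();print(s['tool_pos'],np.abs(s['dq']).max(),s['wrist_force'])
capture('wrist');capture('scene')
for cam in('wrist','scene'):
  for t in('shook_seat','screen_hole','screen'):
    for r in mark_of(cam,t)[:2]:print(cam,t,r['at'],round(r['p'],2))
E
```

```text
[0.5597 0.0353 0.2197] 0.010495286771150782 [ 0.6665  0.7568 -1.957 ]
wrist shook_seat [0.5553, 0.0347, 0.1138] 0.61
wrist shook_seat [0.594, 0.0284, 0.0001] 0.47
wrist screen_hole [0.5598, 0.0378, 0.1178] 0.66
wrist screen [0.5548, 0.0381, 0.0078] 0.88
scene shook_seat [0.5542, -0.3479, 0.0067] 0.7
scene shook_seat [0.5578, 0.0333, 0.0035] 0.7
scene screen_hole [0.5589, 0.0381, 0.1266] 0.81
scene screen_hole [0.3768, -0.0376, -0.0005] 0.28
scene screen [0.562, 0.0337, 0.0034] 0.61
```

Request:
{"api": "carry_out", "payload": {
  "deltas": [
    {"rx": 0,"ry": 0,"rz": 0,"dx": 0,"dy": 0,"dz": -6,"hand": 1},
    {"rx": 0,"ry": 0,"rz": 0,"dx": 0,"dy": 0,"dz": -12,"hand": 1},
    {"rx": 0,"ry": 0,"rz": 0,"dx": 0,"dy": 0,"dz": -18,"hand": 1},
    {"rx": 0,"ry": 0,"rz": 0,"dx": 0,"dy": 0,"dz": -24,"hand": 1},
    {"rx": 0,"ry": 0,"rz": 0,"dx": 0,"dy": 0,"dz": -32,"hand": 1}
  ]
}}

```text
time: 11.65
tool_pos: [0.5598, 0.0351, 0.2525]
tool_rot: [0.998, -0.065, -0.0, -0.0]
wrist_force: [-0.1, 0.7, -2.0]
width: 0.0101
gripper_force: 30.0
```

Request:
{"api": "carry_out", "payload": {
  "deltas": [
    {"rx": 0,"ry": 0,"rz": 0,"dx": 0,"dy": 0,"dz": 0,"hand": 1},
    {"rx": 0,"ry": 0,"rz": 0,"dx": 0,"dy": 0,"dz": 0,"hand": 1}
  ]
}}

```text
time: 11.85
tool_pos: [0.56, 0.0352, 0.2522]
tool_rot: [0.998, -0.065, -0.0, -0.0]
wrist_force: [1.0, 0.4, -1.0]
width: 0.01
gripper_force: 30.0
```

```bash
python3 - <<'E'
from h import *
np.set_printoptions(precision=4,suppress=True)
s=state();print(s['tool_pos'],np.abs(s['dq']).max(),s['wrist_force'],R.from_quat(s['tool_rot']).as_matrix())
capture('wrist');capture('scene')
for cam in('wrist','scene'):
  for t in('shook_seat','screen_hole','screen'):
    for r in mark_of(cam,t)[:2]:print(cam,t,r['at'],round(r['p'],2))
E
```

```text
[0.56   0.0352 0.2522] 0.009893485994847554 [ 0.9708  0.3858 -1.0431] [[ 0.9914 -0.1307 -0.0001]
 [-0.1307 -0.9914  0.0008]
 [-0.0002 -0.0008 -1.    ]]
wrist shook_seat [0.5575, 0.0367, 0.1488] 0.89
wrist shook_seat [0.4819, 0.3316, 0.0027] 0.54
wrist screen_hole [0.5576, 0.0366, 0.1367] 0.94
wrist screen [0.5575, 0.0366, 0.0241] 0.83
scene shook_seat [0.554, -0.4812, 0.0012] 0.63
scene shook_seat [0.5524, -0.3507, 0.0044] 0.62
scene screen_hole [0.5612, 0.0347, 0.1431] 0.81
scene screen [0.5599, 0.0343, 0.0246] 0.64
```

Caught: the screen follows the hook (hole at z≈0.138, bottom at 0.025). I'll lift it and travel smoothly to the far side of the drying rail.

Request:
{"api": "carry_out", "payload": {
  "deltas": [
    {"rx": 0,"ry": 0,"rz": 0,"dx": 0,"dy": 0,"dz": -10,"hand": 1},
    {"rx": 0,"ry": 0,"rz": 0,"dx": 0,"dy": 0,"dz": -28,"hand": 1},
    {"rx": 0,"ry": 0,"rz": 0,"dx": 0,"dy": 0,"dz": -48,"hand": 1},
    {"rx": 0,"ry": 0,"rz": 0,"dx": 0,"dy": 0,"dz": -68,"hand": 1},
    {"rx": 0,"ry": 0,"rz": 0,"dx": 0,"dy": 0,"dz": -80,"hand": 1}
  ]
}}

```text
time: 12.75
tool_pos: [0.5605, 0.0353, 0.3343]
tool_rot: [0.998, -0.065, 0.001, -0.001]
wrist_force: [0.6, 1.2, -0.6]
width: 0.0098
gripper_force: 30.0
```

Request:
{"api": "carry_out", "payload": {
  "deltas": [
    {"rx": 0,"ry": 0,"rz": 0,"dx": 0,"dy": -3,"dz": -2,"hand": 1},
    {"rx": 0,"ry": 0,"rz": 0,"dx": -2,"dy": -10,"dz": -2,"hand": 1},
    {"rx": 0,"ry": 0,"rz": 0,"dx": -4,"dy": -21,"dz": -2,"hand": 1},
    {"rx": 0,"ry": 0,"rz": 0,"dx": -6,"dy": -36,"dz": -2,"hand": 1},
    {"rx": 0,"ry": 0,"rz": 0,"dx": -9,"dy": -54,"dz": -2,"hand": 1}
  ]
}}

```text
time: 13.25
tool_pos: [0.5577, 0.0912, 0.3332]
tool_rot: [0.998, -0.065, -0.001, -0.0]
wrist_force: [0.1, 0.5, -1.1]
width: 0.0097
gripper_force: 30.0
```

Request:
{"api": "carry_out", "payload": {
  "deltas": [
    {"rx": 0,"ry": 0,"rz": 0,"dx": -3,"dy": -20,"dz": 0,"hand": 1},
    {"rx": 0,"ry": 0,"rz": 0,"dx": -7,"dy": -40,"dz": 0,"hand": 1},
    {"rx": 0,"ry": 0,"rz": 0,"dx": -10,"dy": -60,"dz": 0,"hand": 1},
    {"rx": 0,"ry": 0,"rz": 0,"dx": -14,"dy": -80,"dz": 0,"hand": 1},
    {"rx": 0,"ry": 0,"rz": 0,"dx": -17,"dy": -100,"dz": 0,"hand": 1}
  ]
}}

```text
time: 13.75
tool_pos: [0.5534, 0.1936, 0.3334]
tool_rot: [0.998, -0.065, -0.001, -0.0]
wrist_force: [1.1, 0.0, -0.7]
width: 0.0098
gripper_force: 30.0
```

Request:
{"api": "carry_out", "payload": {
  "deltas": [
    {"rx": 0,"ry": 0,"rz": 0,"dx": -3,"dy": -20,"dz": 0,"hand": 1},
    {"rx": 0,"ry": 0,"rz": 0.5,"dx": -7,"dy": -40,"dz": 0,"hand": 1},
    {"rx": 0,"ry": 0,"rz": 1,"dx": -10,"dy": -60,"dz": 0,"hand": 1},
    {"rx": 0,"ry": 0,"rz": 1.5,"dx": -12,"dy": -77,"dz": 0,"hand": 1},
    {"rx": 0,"ry": 0,"rz": 2,"dx": -15,"dy": -91,"dz": 0,"hand": 1}
  ]
}}

```text
time: 14.25
tool_pos: [0.5502, 0.2861, 0.3332]
tool_rot: [0.997, -0.082, -0.001, -0.0]
wrist_force: [0.5, 0.7, -1.8]
width: 0.0096
gripper_force: 30.0
```

Request:
{"api": "carry_out", "payload": {
  "deltas": [
    {"rx": 0,"ry": 0,"rz": 0.5,"dx": -2,"dy": -11,"dz": 0,"hand": 1},
    {"rx": 0,"ry": 0,"rz": 1,"dx": -3,"dy": -18,"dz": 0,"hand": 1},
    {"rx": 0,"ry": 0,"rz": 1.5,"dx": -4,"dy": -23,"dz": 0,"hand": 1},
    {"rx": 0,"ry": 0,"rz": 1.5,"dx": -4,"dy": -26,"dz": 0,"hand": 1},
    {"rx": 0,"ry": 0,"rz": 1.5,"dx": -4,"dy": -26,"dz": 0,"hand": 1}
  ]
}}

```text
time: 14.75
tool_pos: [0.5518, 0.3097, 0.3341]
tool_rot: [0.995, -0.096, -0.0, -0.0]
wrist_force: [-0.1, -0.3, -1.3]
width: 0.0099
gripper_force: 30.0
```

```bash
python3 - <<'E'
from h import *
np.set_printoptions(precision=4,suppress=True)
s=state();print(s['tool_pos'],s['time'],np.abs(s['dq']).max(),R.from_quat(s['tool_rot']).as_matrix())
capture('scene');capture('top')
im=capture('wrist');save(im,'w8')
for cam in('wrist','scene','top'):
  for t in('shook_seat','screen_hole','screen','dryrail_top','dryrail'):
    for r in mark_of(cam,t)[:1]:print(cam,t,r['at'],round(r['p'],2),np.round(proj(cam,r['at'])))
E
```

```text
[0.5518 0.3097 0.3341] 14.75 0.00842128767643475 [[ 0.9816 -0.191  -0.0005]
 [-0.191  -0.9816  0.0007]
 [-0.0006 -0.0006 -1.    ]]
wrist shook_seat [0.5481, 0.3077, 0.2294] 0.75 [317. 200.]
wrist screen_hole [0.5512, 0.3115, 0.2194] 0.8 [312. 195.]
wrist screen [0.5481, 0.3085, 0.1102] 0.56 [316. 176.]
wrist dryrail [0.4831, 0.3305, 0.001] 0.7 [310. 205.]
scene shook_seat [0.5528, -0.3491, 0.0018] 0.67 [273. 152.]
scene screen_hole [0.5541, 0.3093, 0.2232] 0.75 [410. 307.]
scene screen [0.5561, 0.3091, 0.1075] 0.62 [401. 323.]
scene dryrail_top [0.4801, 0.3284, 0.254] 0.94 [448. 292.]
scene dryrail [0.481, 0.3289, -0.0031] 0.7 [423. 327.]
top shook_seat [0.555, -0.4814, 0.0059] 0.61 [460. 195.]
top screen_hole [0.5505, 0.3103, 0.2189] 0.53 [197. 197.]
top screen [0.5523, 0.3112, 0.1067] 0.61 [208. 200.]
top dryrail_top [0.4803, 0.3311, 0.2483] 0.66 [186. 223.]
top dryrail [0.4839, 0.3258, 0.002] 0.9 [213. 224.]
```

View pics/w8.png

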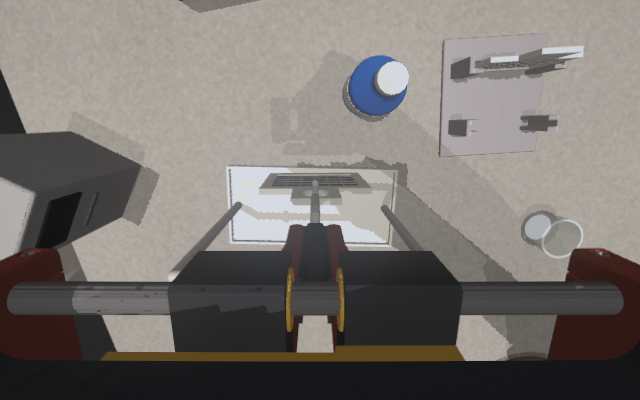

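The picture shows the screen (315,183) hanging on the hook, with the drip tray between (228,165) and (398,242) and the bottle clear at (378,85). I'll fit the bar numerically from the first scene and top pictures.

```bash
python3 - <<'E'
from h import *
np.set_printoptions(precision=0,suppress=True,linewidth=200)
yaw=np.radians(-12);ux=np.array([np.cos(yaw),np.sin(yaw),0]);uy=np.array([-np.sin(yaw),np.cos(yaw),0]);C=np.array([.482,.329,.247])
for cam in('top','scene'):
  im=cv2.imread(f'pics/{cam}.png').astype(np.float32)
  off=np.arange(-24,25,3)
  print(cam,off)
  for a,b in((-105,-85),(-65,-35),(-35,0),(0,35),(35,65),(85,105)):
    pr=[]
    for s in np.arange(a,b,3):
      q=np.array([proj(cam,C+ux*o/1000+uy*s/1000) for o in off],np.float32)
      pr.append(cv2.remap(im,q[:,0:1].copy(),q[:,1:2].copy(),1)[:,0].mean(1))
    print((a,b),np.mean(pr,0))
m=regions_of('top','dryrail')[0]['mask'] 
ys,xs=np.where(m);print(xs.min(),xs.max(),ys.min(),ys.max())
# tray rect in top.png (white)
g=cv2.imread('pics/top.png');w=(g.min(2)>195).astype(np.uint8);w[:, :165]=0;w[:,262:]=0;w[:190]=0;w[256:]=0
cs=np.vstack([c for c in cv2.findContours(w,0,2)[0] if cv2.contourArea(c)>15]);b=cv2.boxPoints(cv2.minAreaRect(cs))
np.set_printoptions(precision=4);Q=np.array([atz('top',q,.012)[:2] for q in b]);print(Q,Q.mean(0))
E
```

```text
top [-24 -21 -18 -15 -12  -9  -6  -3   0   3   6   9  12  15  18  21  24]
(-105, -85) [206. 206. 207. 207. 210. 175. 163. 163. 201. 200. 160. 194. 209. 207. 206. 206. 206.]
(-65, -35) [206. 206. 206. 207. 204. 177. 162. 161. 199. 203. 163. 189. 210. 207. 206. 206. 206.]
(-35, 0) [206. 206. 206. 206. 202. 176. 164. 156. 197. 204. 165. 181. 210. 206. 206. 206. 206.]
(0, 35) [206. 206. 206. 206. 207. 199. 186. 162. 193. 205. 172. 150. 176. 201. 207. 206. 205.]
(35, 65) [167. 167. 164. 165. 163. 162. 157. 150. 193. 207. 182.  77.  66. 158. 167. 168. 169.]
(85, 105) [154. 154. 152. 153. 152. 148. 150. 146. 192. 206. 186.  93. 143. 154. 150. 152. 154.]
scene [-24 -21 -18 -15 -12  -9  -6  -3   0   3   6   9  12  15  18  21  24]
(-105, -85) [134. 133. 133. 133. 132. 131. 139. 169. 187. 172. 133. 118. 122. 117. 110. 102.  98.]
(-65, -35) [136. 135. 134. 136. 134. 134. 139. 167. 189. 176. 134. 123. 139. 139. 142. 167. 165.]
(-35, 0) [135. 136. 137. 136. 136. 134. 138. 167. 190. 178. 139. 125. 137. 138. 141. 171. 162.]
(0, 35) [137. 137. 137. 137. 138. 137. 133. 159. 191. 181. 139. 120. 137. 140. 142. 170. 164.]
(35, 65) [139. 138. 138. 138. 138. 138. 140. 161. 192. 184. 143. 124. 139. 139. 140. 167. 169.]
(85, 105) [139. 141. 141. 139. 140. 140. 139. 158. 190. 188. 148. 120. 136. 140. 140. 165. 171.]
174 255 203 252
[[0.4478 0.4659]
 [0.5762 0.4394]
 [0.5182 0.1842]
 [0.3919 0.212 ]] [0.4835 0.3254]
```

```bash
python3 - <<'E'
from h import *
yaw=-12.5;u=down(yaw)[:,0];P=np.array([.4833,.328,0])+u*.002
print(P,plan(P+[0,0,.284]+.06*u,down(yaw)),plan(P+[0,0,.284],down(yaw)))
E
```

```text
[0.48525259 0.32756712 0.        ] (array([-8.6, -3.3, 50.2]), array([-0. ,  0. ,  1.5])) (array([-68.6,  -4.9,  50.2]), array([-0. ,  0. ,  1.5]))
```

Request:
{"api": "carry_out", "payload": {
  "deltas": [
    {"rx": 0,"ry": 0,"rz": 0.3,"dx": -1,"dy": 0,"dz": 7,"hand": 1},
    {"rx": 0,"ry": 0,"rz": 0.6,"dx": -3,"dy": -1,"dz": 18,"hand": 1},
    {"rx": 0,"ry": 0,"rz": 1,"dx": -5,"dy": -2,"dz": 30,"hand": 1},
    {"rx": 0,"ry": 0,"rz": 1.3,"dx": -7,"dy": -3,"dz": 42,"hand": 1},
    {"rx": 0,"ry": 0,"rz": 1.5,"dx": -8,"dy": -3,"dz": 50,"hand": 1}
  ]
}}

```text
time: 16.2
tool_pos: [0.5436, 0.3142, 0.2823]
tool_rot: [0.994, -0.109, -0.001, 0.0]
wrist_force: [0.3, -0.7, -1.6]
width: 0.01
gripper_force: 30.0
```

Request:
{"api": "carry_out", "payload": {
  "deltas": [
    {"rx": 0,"ry": 0,"rz": 0,"dx": -1,"dy": 0,"dz": 0,"hand": 1},
    {"rx": 0,"ry": 0,"rz": 0,"dx": -4,"dy": 0,"dz": 0,"hand": 1},
    {"rx": 0,"ry": 0,"rz": 0,"dx": -9,"dy": 0,"dz": 0,"hand": 1},
    {"rx": 0,"ry": 0,"rz": 0,"dx": -14,"dy": 0,"dz": 0,"hand": 1},
    {"rx": 0,"ry": 0,"rz": 0,"dx": -20,"dy": 0,"dz": 0,"hand": 1}
  ]
}}

```text
time: 16.7
tool_pos: [0.5245, 0.3188, 0.2847]
tool_rot: [0.994, -0.109, 0.0, -0.001]
wrist_force: [-0.9, 0.4, -0.8]
width: 0.0097
gripper_force: 30.0
```

```bash
python3 - <<'E'
from h import *
np.set_printoptions(precision=4,suppress=True)
yaw=-12.5;u=down(yaw)[:,0];P=np.array([.4833,.328,0])+u*.002
s=state();print(s['tool_pos'],s['wrist_force'],plan(P+[0,0,.284],down(yaw)))
capture('scene');capture('top');capture('wrist')
for cam in('scene','top','wrist'):
  for t in('shook','shook_tab','dryrail_top','screen'):
    for r in mark_of(cam,t)[:3]:
      if r['at'][1]>.2:print(cam,t,r['at'],round(r['p'],2))
E
```

```text
[0.5245 0.3188 0.2847] [-0.8753  0.4138 -0.76  ] (array([-40.2,  -0.1,   0.7]), array([-0.1,  0. , -0. ]))
scene shook [0.5222, 0.3175, 0.2681] 0.49
scene shook_tab [0.5223, 0.3204, 0.3062] 0.61
scene dryrail_top [0.4844, 0.3282, 0.251] 0.84
scene screen [0.5213, 0.3213, 0.0566] 0.83
top shook_tab [0.5239, 0.3211, 0.059] 0.36
top dryrail_top [0.4812, 0.3284, 0.2496] 0.9
top screen [0.5195, 0.3214, 0.1703] 0.74
top screen [0.5208, 0.322, 0.0582] 0.55
wrist shook [0.5211, 0.3186, 0.2778] 0.6
wrist shook_tab [0.5223, 0.317, 0.2751] 0.62
wrist shook_tab [0.526, 0.3189, 0.3037] 0.61
wrist screen [0.5137, 0.3234, 0.0605] 0.73
```

Request:
{"api": "carry_out", "payload": {
  "deltas": [
    {"rx": 0,"ry": 0,"rz": 0,"dx": -5,"dy": 0,"dz": 0,"hand": 1},
    {"rx": 0,"ry": 0,"rz": 0,"dx": -12,"dy": 0,"dz": 0,"hand": 1},
    {"rx": 0,"ry": 0,"rz": 0,"dx": -19,"dy": 0,"dz": 0,"hand": 1},
    {"rx": 0,"ry": 0,"rz": 0,"dx": -25,"dy": 0,"dz": 0,"hand": 1},
    {"rx": 0,"ry": 0,"rz": 0,"dx": -30,"dy": 0,"dz": 0,"hand": 1}
  ]
}}

```text
time: 17.95
tool_pos: [0.4947, 0.3253, 0.2844]
tool_rot: [0.994, -0.109, -0.0, -0.0]
wrist_force: [0.0, -0.1, -1.5]
width: 0.0101
gripper_force: 30.0
```

Request:
{"api": "carry_out", "payload": {
  "deltas": [
    {"rx": 0,"ry": 0,"rz": 0,"dx": -4,"dy": 0,"dz": 0,"hand": 1},
    {"rx": 0,"ry": 0,"rz": 0,"dx": -7,"dy": 0,"dz": 0,"hand": 1},
    {"rx": 0,"ry": 0,"rz": 0,"dx": -10,"dy": 0,"dz": 0,"hand": 1},
    {"rx": 0,"ry": 0,"rz": 0,"dx": -10,"dy": 0,"dz": 0,"hand": 1},
    {"rx": 0,"ry": 0,"rz": 0,"dx": -10,"dy": 0,"dz": 0,"hand": 1}
  ]
}}

```text
time: 18.45
tool_pos: [0.4859, 0.3271, 0.2842]
tool_rot: [0.994, -0.109, -0.0, -0.0]
wrist_force: [-0.2, 0.5, -1.9]
width: 0.0099
gripper_force: 30.0
```

Request:
{"api": "carry_out", "payload": {
  "deltas": [
    {"rx": 0,"ry": 0,"rz": 0,"dx": 0,"dy": 0,"dz": 4,"hand": 1},
    {"rx": 0,"ry": 0,"rz": 0,"dx": 0,"dy": 0,"dz": 8,"hand": 1},
    {"rx": 0,"ry": 0,"rz": 0,"dx": 0,"dy": 0,"dz": 12,"hand": 1},
    {"rx": 0,"ry": 0,"rz": 0,"dx": 0,"dy": 0,"dz": 15,"hand": 1},
    {"rx": 0,"ry": 0,"rz": 0,"dx": 0,"dy": 0,"dz": 15,"hand": 1}
  ]
}}

```text
time: 18.95
tool_pos: [0.4855, 0.327, 0.2685]
tool_rot: [0.994, -0.109, -0.001, -0.0]
wrist_force: [0.1, -0.1, -1.5]
width: 0.0106
gripper_force: 30.0
```

```bash
python3 - <<'E'
from h import *
np.set_printoptions(precision=4,suppress=True)
s=state();print(s['tool_pos'],s['wrist_force'],s['ft_torque'],np.abs(s['dq']).max())
capture('scene');capture('wrist')
for cam in('scene','wrist'):
  for t in('shook','shook_mouth','dryrail_top','screen','screen_hole'):
    for r in mark_of(cam,t)[:3]:
      if r['at'][1]>.2:print(cam,t,r['at'],round(r['p'],2))
E
```

```text
[0.4855 0.327  0.2685] [ 0.0996 -0.0971 -1.4984] [0.06   0.0108 0.0021] 0.010539811679778258
scene shook [0.4793, 0.3228, 0.2523] 0.46
scene shook_mouth [0.4676, 0.3309, 0.2438] 0.43
scene dryrail_top [0.4829, 0.3317, 0.2523] 0.8
scene screen [0.4826, 0.3264, 0.0414] 0.62
scene screen_hole [0.489, 0.3281, 0.1586] 0.89
wrist shook [0.4837, 0.3279, 0.2593] 0.84
wrist shook_mouth [0.4829, 0.3269, 0.0014] 0.42
wrist shook_mouth [0.6392, 0.2179, 0.0021] 0.42
wrist dryrail_top [0.4855, 0.3269, 0.2495] 0.79
wrist screen [0.4831, 0.3292, 0.0416] 0.77
wrist screen_hole [0.4859, 0.3284, 0.1523] 0.91
```

Request:
{"api": "carry_out", "payload": {
  "deltas": [
    {"rx": 0,"ry": 0,"rz": 0,"dx": 0,"dy": 0,"dz": 2,"hand": 1},
    {"rx": 0,"ry": 0,"rz": 0,"dx": 0,"dy": 0,"dz": 4,"hand": 1},
    {"rx": 0,"ry": 0,"rz": 0,"dx": 0,"dy": 0,"dz": 5.5,"hand": 1},
    {"rx": 0,"ry": 0,"rz": 0,"dx": 0,"dy": 0,"dz": 5.5,"hand": 1},
    {"rx": 0,"ry": 0,"rz": 0,"dx": 0,"dy": 0,"dz": 5.5,"hand": 1}
  ]
}}

```text
time: 20.05
tool_pos: [0.4857, 0.3272, 0.2637]
tool_rot: [0.994, -0.109, -0.0, -0.0]
wrist_force: [0.6, 0.1, -1.7]
width: 0.01
gripper_force: 30.0
```

Request:
{"api": "carry_out", "payload": {
  "deltas": [
    {"rx": 0,"ry": 0,"rz": 0,"dx": 0,"dy": 0,"dz": 0.5,"hand": 1},
    {"rx": 0,"ry": 0,"rz": 0,"dx": 0,"dy": 0,"dz": 1,"hand": 1},
    {"rx": 0,"ry": 0,"rz": 0,"dx": 0,"dy": 0,"dz": 1,"hand": 1},
    {"rx": 0,"ry": 0,"rz": 0,"dx": 0,"dy": 0,"dz": 1,"hand": 1}
  ]
}}

```text
time: 20.45
tool_pos: [0.4858, 0.3272, 0.2627]
tool_rot: [0.994, -0.109, -0.0, -0.0]
wrist_force: [0.8, 0.3, -1.3]
width: 0.0099
gripper_force: 30.0
```

Request:
{"api": "carry_out", "payload": {
  "deltas": [
    {"rx": 0,"ry": 0,"rz": 0,"dx": 0,"dy": 0,"dz": 0.7,"hand": 1},
    {"rx": 0,"ry": 0,"rz": 0,"dx": 0,"dy": 0,"dz": 1,"hand": 1},
    {"rx": 0,"ry": 0,"rz": 0,"dx": 0,"dy": 0,"dz": 1,"hand": 1}
  ]
}}

```text
time: 20.75
tool_pos: [0.4859, 0.3273, 0.2622]
tool_rot: [0.994, -0.109, -0.0, -0.001]
wrist_force: [-1.5, -1.3, 3.3]
width: 0.0099
gripper_force: 30.0
```

Request:
{"api": "carry_out", "payload": {
  "deltas": [
    {"rx": 0,"ry": 0,"rz": 0,"dx": 0,"dy": 0,"dz": 0.5,"hand": 1},
    {"rx": 0,"ry": 0,"rz": 0,"dx": 0,"dy": 0,"dz": 1,"hand": 1},
    {"rx": 0,"ry": 0,"rz": 0,"dx": 0,"dy": 0,"dz": 1,"hand": 1}
  ]
}}

```text
time: 21.05
tool_pos: [0.486, 0.3273, 0.262]
tool_rot: [0.994, -0.109, 0.0, -0.001]
wrist_force: [-2.2, -2.9, 8.0]
width: 0.0101
gripper_force: 30.0
```

Request:
{"api": "carry_out", "payload": {
  "deltas": [
    {"rx": 0,"ry": 0,"rz": 0,"dx": 0,"dy": 0,"dz": -1,"hand": 1},
    {"rx": 0,"ry": 0,"rz": 0,"dx": 0,"dy": 0,"dz": -1,"hand": 0.8},
    {"rx": 0,"ry": 0,"rz": 0,"dx": 0,"dy": 0,"dz": -1,"hand": 0.6},
    {"rx": 0,"ry": 0,"rz": 0,"dx": 0,"dy": 0,"dz": -1,"hand": 0.6},
    {"rx": 0,"ry": 0,"rz": 0,"dx": 0,"dy": 0,"dz": -1,"hand": 0.6}
  ]
}}

```text
time: 21.55
tool_pos: [0.4857, 0.3272, 0.2614]
tool_rot: [0.994, -0.109, -0.0, -0.0]
wrist_force: [0.5, 0.3, 0.0]
width: 0.0347
gripper_force: 0.0
```

Request:
{"api": "carry_out", "payload": {
  "deltas": [
    {"rx": 0,"ry": 0,"rz": 0,"dx": 0,"dy": 0,"dz": 0,"hand": 0.6},
    {"rx": 0,"ry": 0,"rz": 0,"dx": 0,"dy": 0,"dz": 0,"hand": 0.6},
    {"rx": 0,"ry": 0,"rz": 0,"dx": 0,"dy": 0,"dz": 0,"hand": 0.6}
  ]
}}

```text
time: 21.85
tool_pos: [0.4857, 0.3272, 0.2617]
tool_rot: [0.994, -0.109, -0.0, -0.0]
wrist_force: [-0.4, 1.1, -0.2]
width: 0.0347
gripper_force: 0.0
```

```bash
python3 - <<'E'
from h import *
np.set_printoptions(precision=4,suppress=True)
s=state();print(s['tool_pos'],s['width'],s['wrist_force'])
capture('scene');capture('wrist')
for cam in('scene','wrist'):
  for t in('shook','shook_tab','shook_seat','screen','screen_hole'):
    for r in mark_of(cam,t)[:3]:
      if r['at'][1]>.25:print(cam,t,r['at'],round(r['p'],2))
E
```

```text
[0.4857 0.3272 0.2617] 0.034653040212127464 [-0.352   1.1259 -0.2152]
scene shook [0.4844, 0.3256, 0.2465] 0.43
scene shook_tab [0.484, 0.3268, 0.2834] 0.46
scene shook_seat [0.4814, 0.3256, 0.1574] 0.55
scene screen [0.4838, 0.3304, 0.035] 0.86
scene screen_hole [0.4841, 0.3286, 0.1519] 0.74
wrist shook [0.4843, 0.3264, 0.2538] 0.84
wrist shook_tab [0.4866, 0.3252, 0.2783] 0.58
wrist shook_seat [0.4781, 0.3283, 0.1612] 0.97
wrist screen [0.4782, 0.3279, 0.0361] 0.55
wrist screen_hole [0.4854, 0.3305, 0.1466] 0.79
```

Released, and the hook sits on the rail. I'll retreat straight up, then let it calm.

Request:
{"api": "carry_out", "payload": {
  "deltas": [
    {"rx": 0,"ry": 0,"rz": 0,"dx": 0,"dy": 0,"dz": -15,"hand": 0.6},
    {"rx": 0,"ry": 0,"rz": 0,"dx": 0,"dy": 0,"dz": -35,"hand": 0.6},
    {"rx": 0,"ry": 0,"rz": 0,"dx": 0,"dy": 0,"dz": -60,"hand": 0.6},
    {"rx": 0,"ry": 0,"rz": 0,"dx": 0,"dy": 0,"dz": -90,"hand": 0.6},
    {"rx": 0,"ry": 0,"rz": 0,"dx": 0,"dy": 0,"dz": -110,"hand": 0.6}
  ]
}}

```text
time: 22.95
tool_pos: [0.486, 0.3274, 0.3739]
tool_rot: [0.994, -0.109, 0.0, -0.001]
wrist_force: [-0.2, -0.3, 0.1]
width: 0.0349
gripper_force: 0.0
```

Request:
{"api": "carry_out", "payload": {
  "deltas": [
    {"rx": 0,"ry": 0,"rz": 0,"dx": 0,"dy": 0,"dz": 0,"hand": 0.6},
    {"rx": 0,"ry": 0,"rz": 0,"dx": 0,"dy": 0,"dz": 0,"hand": 0.6},
    {"rx": 0,"ry": 0,"rz": 0,"dx": 0,"dy": 0,"dz": 0,"hand": 0.6},
    {"rx": 0,"ry": 0,"rz": 0,"dx": 0,"dy": 0,"dz": 0,"hand": 0.6},
    {"rx": 0,"ry": 0,"rz": 0,"dx": 0,"dy": 0,"dz": 0,"hand": 0.6}
  ]
}}

```text
time: 23.45
tool_pos: [0.4856, 0.3269, 0.3708]
tool_rot: [0.994, -0.109, -0.001, 0.0]
wrist_force: [0.3, -0.2, -0.4]
width: 0.0355
gripper_force: 0.0
```

```bash
python3 - <<'E'
from h import *
np.set_printoptions(precision=4,suppress=True)
p=None
for i in range(14):
  a=capture('scene')[230:400,360:500].astype(int)
  if p is not None:print(np.abs(a-p).max(),(np.abs(a-p)>25).sum(),end='; ')
  p=a
  for _ in range(3):capture('top') # time passes
print(state()['time'])
capture('wrist')
for cam in('scene','wrist','top'):
  for t in('shook','shook_tab','shook_seat','screen','screen_hole'):
    for r in mark_of(cam,t)[:3]:
      if r['at'][1]>.25:print(cam,t,r['at'],round(r['p'],2))
E
```

```text
40 22; 36 8; 26 1; 24 0; 24 0; 25 0; 27 1; 31 7; 28 1; 32 2; 26 1; 32 3; 27 1; 26.25
scene shook [0.4813, 0.3268, 0.25] 0.68
scene shook_tab [0.4858, 0.3284, 0.2845] 0.82
scene shook_seat [0.484, 0.3264, 0.1558] 0.81
scene screen [0.4819, 0.3285, 0.0344] 0.58
scene screen_hole [0.4824, 0.326, 0.1507] 0.58
wrist shook [0.4859, 0.3259, 0.2523] 0.73
wrist shook_tab [0.484, 0.3278, 0.2801] 0.87
wrist shook_seat [0.4775, 0.3268, 0.1569] 0.62
wrist screen [0.4767, 0.3301, 0.0364] 0.67
top shook [0.4858, 0.3275, 0.2513] 0.53
top shook_tab [0.4889, 0.3264, 0.2797] 0.53
top shook_seat [0.4786, 0.3294, 0.1575] 0.42
```

Request:
{"api": "carry_out", "payload": {
  "deltas": [
    {"rx": 0,"ry": 0,"rz": 0,"dx": 0,"dy": 0,"dz": -10,"hand": 0.6},
    {"rx": 0,"ry": 0,"rz": 0,"dx": 0,"dy": 0,"dz": -10,"hand": 0.6},
    {"rx": 0,"ry": 0,"rz": 0,"dx": 0,"dy": 0,"dz": -10,"hand": 0.6},
    {"rx": 0,"ry": 0,"rz": 0,"dx": 0,"dy": 0,"dz": -10,"hand": 0.6},
    {"rx": 0,"ry": 0,"rz": 0,"dx": 0,"dy": 0,"dz": -10,"hand": 0.6}
  ]
}}

```text
time: 27.55
tool_pos: [0.4858, 0.327, 0.3816]
tool_rot: [0.994, -0.109, -0.0, -0.0]
wrist_force: [-0.7, -0.5, 0.2]
width: 0.035
gripper_force: 0.0
```

Request:
{"api": "carry_out", "payload": {
  "deltas": [
    {"rx": 0,"ry": 0,"rz": 0,"dx": 0,"dy": 0,"dz": 0,"hand": 0.6},
    {"rx": 0,"ry": 0,"rz": 0,"dx": 0,"dy": 0,"dz": 0,"hand": 0.6},
    {"rx": 0,"ry": 0,"rz": 0,"dx": 0,"dy": 0,"dz": 0,"hand": 0.6},
    {"rx": 0,"ry": 0,"rz": 0,"dx": 0,"dy": 0,"dz": 0,"hand": 0.6},
    {"rx": 0,"ry": 0,"rz": 0,"dx": 0,"dy": 0,"dz": 0,"hand": 0.6}
  ]
}}

```text
time: 28.05
tool_pos: [0.4858, 0.3271, 0.3817]
tool_rot: [0.994, -0.109, -0.0, -0.0]
wrist_force: [0.1, -0.6, -0.8]
width: 0.0348
gripper_force: 0.0
```

Request:
{"api": "carry_out", "payload": {
  "deltas": [
    {"rx": 0,"ry": 0,"rz": 0,"dx": 0,"dy": 0,"dz": 0,"hand": 0.6},
    {"rx": 0,"ry": 0,"rz": 0,"dx": 0,"dy": 0,"dz": 0,"hand": 0.6},
    {"rx": 0,"ry": 0,"rz": 0,"dx": 0,"dy": 0,"dz": 0,"hand": 0.6},
    {"rx": 0,"ry": 0,"rz": 0,"dx": 0,"dy": 0,"dz": 0,"hand": 0.6},
    {"rx": 0,"ry": 0,"rz": 0,"dx": 0,"dy": 0,"dz": 0,"hand": 0.6}
  ]
}}

```text
time: 28.55
tool_pos: [0.4858, 0.3271, 0.3817]
tool_rot: [0.994, -0.109, -0.0, -0.0]
wrist_force: [-0.0, -1.2, -0.1]
width: 0.0349
gripper_force: 0.0
```

Request:
{"api": "carry_out", "payload": {
  "deltas": [
    {"rx": 0,"ry": 0,"rz": 0,"dx": 0,"dy": 0,"dz": 0,"hand": 0.6},
    {"rx": 0,"ry": 0,"rz": 0,"dx": 0,"dy": 0,"dz": 0,"hand": 0.6},
    {"rx": 0,"ry": 0,"rz": 0,"dx": 0,"dy": 0,"dz": 0,"hand": 0.6},
    {"rx": 0,"ry": 0,"rz": 0,"dx": 0,"dy": 0,"dz": 0,"hand": 0.6},
    {"rx": 0,"ry": 0,"rz": 0,"dx": 0,"dy": 0,"dz": 0,"hand": 0.6}
  ]
}}

```text
time: 29.05
tool_pos: [0.4858, 0.3271, 0.3817]
tool_rot: [0.994, -0.109, -0.0, -0.0]
wrist_force: [-0.2, -0.5, -0.1]
width: 0.0355
gripper_force: 0.0
```

Request:
{"api": "carry_out", "payload": {
  "deltas": [
    {"rx": 0,"ry": 0,"rz": 0,"dx": 0,"dy": 0,"dz": 0,"hand": 0.6},
    {"rx": 0,"ry": 0,"rz": 0,"dx": 0,"dy": 0,"dz": 0,"hand": 0.6},
    {"rx": 0,"ry": 0,"rz": 0,"dx": 0,"dy": 0,"dz": 0,"hand": 0.6},
    {"rx": 0,"ry": 0,"rz": 0,"dx": 0,"dy": 0,"dz": 0,"hand": 0.6},
    {"rx": 0,"ry": 0,"rz": 0,"dx": 0,"dy": 0,"dz": 0,"hand": 0.6}
  ]
}}

```text
time: 29.55
tool_pos: [0.4858, 0.3271, 0.3817]
tool_rot: [0.994, -0.109, -0.0, -0.0]
wrist_force: [0.0, -0.0, 0.2]
width: 0.0349
gripper_force: 0.0
```

```bash
python3 - <<'E'
from h import *
print(state()['time'],state()['wrist_force']);print(job_done())
E
```

```text
29.55 [ 0.02570979 -0.01105981  0.19173151]
the job is handed in; nothing more can be done
None
```

The holed screen hangs free on the long S-hook near the middle of the drying rail and looks calm, and I handed the job in at 29.6 s with no verdict returned; I viewed 12 pictures (limit 10) and didn't re-check that the bystanders stayed put.

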